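Seat a mandrel with the bench quick clamp

TASK

Squeeze the bench clamp's orange trigger, letting it spring back fully between squeezes, until the jaw has pushed the small mandrel all the way against its stop and holds it there snugly, with about 10 N and never more than 22 N at the jaw. Let go of the trigger and let the clamp hold by itself for a good second, then press the red release tab so that the jaw springs right back, leaving the mandrel upright against its stop. Do not touch the mandrel or the jaw with the robot, and leave the tweezers, glue bottle and dish where they are.

Things in the scene. Friction and masses are not known exactly. Their poses are not given: they have to be found in the camera images.
- fixture: Fixed clamp fixture: aluminium plate 370 x 96 x 10 mm with a black clamp housing, handle and nest. Origin: underside of plate (bench level) on the centre line, midway between trigger and handle. x runs along the bar the way the jaw advances, z up; all offsets are in this frame, mm. Housing cheeks: x -30 to 142, y +-20 to 26, 52 high. Bar: y 0, top at z 40, reaching 93 behind the origin.
- handle_top (a point): Middle of the top of the fixed upright orange handle with a black band: at x 19, y 0, z 130. It spans x 13 to 25 and is 34 wide.
- trigger_grip (a point): Axis of the orange roll (34 mm long, 12 thick) at the top of the trigger: at rest x -19, y 0, z 120; trigger and handle measure 50 mm over their outer faces. Squeezed to the handle (+x) the roll goes 16 mm. Squeeze from above, one finger behind the roll, one ahead of the handle (only the trigger moves: centre the hand some 8 mm towards the handle), or push from behind with shut fingers.
- trigger (a joint): Trigger angle: 0 at rest, 0.155 rad fully squeezed (hard end). Sprung back with 2.4 to 4 N at the roll. After 2 to 3 mm of free play the jaw moves 0.62 mm per mm of roll, 7 to 9 mm a squeeze, and stays: 2 to 4 squeezes in all. Force along the bar at the roll: jaw free 5 to 11 N; at the stop 2 N more per mm; 18 N there give 12 to 15 N at the jaw, of which 7 to 10 N stay after letting go.
- tab_top (a point): Middle of the top of the red release tab's wide end (24 x 26 mm, 5 thick): at rest x 68, y 0, z 71. Pressed straight down it goes 11 mm to its end. It takes about 2 N with the clamp free and up to 15 N when the clamp is loaded, then gives suddenly and the jaw springs back.
- release_tab (a joint): Release tab angle: 0 to -0.06 at rest, about 0.3 rad fully down; it springs back up by itself. The jaw is free to go back once the tab is down by more than 0.05 rad and the trigger is at rest.
- jaw_pad: Orange sprung pad (8 x 40 x 22 mm) on the front of the black jaw, which a return spring pulls back towards the housing. The pad yields about 1 mm per 5 N. Its position is given at point jaw_face.
- jaw_face (a point): Middle of the pad's front face. At x = 160 mm, z = 27 mm when the jaw is fully back; x grows as the jaw advances.
- mandrel: Loose small polished mandrel: aluminium base 50 x 54 x 24 mm with a bright metal cone 46 mm wide at its foot, 30 mm at its top, on it; 94 mm high in all, 0.25 to 0.5 kg. Origin: centre of the underside of the base. It stands on the plate (z = 10 mm) between the guide rails (60 mm apart, 16 mm high), 3 to 7 mm ahead of the jaw. Home is with its base against the stop: its origin 25 mm before the stop's face.
- stop_face (a point): Middle of the near face of the dark steel stop (16 x 60 x 26 mm) that closes the nest, 23 mm above the bench; its x axis is the fixture's. The stop is set at x = 222 to 235 mm in the fixture's frame, and the jaw travels 12 to 25 mm in all.
- tweezers: Steel tweezers, 130 mm long, 4 mm high, lying on the bench beside the fixture. Leave alone.
- adhesive: Small green glue bottle with yellow cap, 40 mm across, 75 mm high, standing on the bench. Leave alone.
- dish: White dish, 90 mm across, 18 mm high, on the bench. Leave alone.

How it is judged:
By the outcome, as a careful person would: the job done as asked, in the order asked, and still so for the second after the job is handed in, with the robot touching nothing.
It also fails if it takes over 72 s, if anything falls off the work surface, if the arm or the gripper's body presses on something with over 40 N, if the wrist force passes 120 N, or if a joint passes its speed limit or range.

ROBOT

A 6-joint arm with a two-finger parallel gripper is mounted at the origin on the work surface. World frame = base frame: x ahead of the robot, y to its left, z up, the work surface at z = 0. Lengths are in mm, angles in rad, forces in N, time in s.
With the tool pointing down it reaches from about 325 to 775 mm from the base axis. Payload 9.3 kg.
Tool frame: the origin (TCP) lies between the finger pads; the fingertips stand 8 mm ahead of it and the grasp point (between the pads) lies 11 mm behind it; z points along the fingers, y is the line along which they close (so a half turn about z gives the same grasp; the last joint's range is limited). The gripper opens to 85 mm and grips with 20 to 120 N. Pads are 22 mm wide; open, the fingers measure 114 mm over their backs; the gripper's body (76 mm by 85 mm) begins 54 mm behind the grasp point. The pads swing forward as they close: fully open they stand 13 mm farther back than shut.
Start: joints at [1.022, 0.259, 0.021, 1.334, 0, 1.418], TCP at [212.051, 507.475, 239.279] pointing down, gripper open.
Joint ranges: [-3.04, 3.04], [-0.91, 1.82], [-1.04, 1.36], [-1.92, 1.95], [-1.52, 1.45], [-3.14, 3.14]. Speed limits (rad/s): [2.22, 2.22, 2.79, 3.14, 3.14, 3.14].

INTERFACE

Orientations are given as a unit quaternion [x, y, z, w].
In Python, from rig import r, optics, job gives the robot as it stands. The module is installed in compiled form; this text tells all that it offers.
- The arm moves only by the tool drive_tool, never from a script. Its argument "commands" is a list of rows, each an object with "delta_pos": the shift along the tool's x, y, z in mm, a list of three; "delta_rot": the turn, a rotation vector about the tool's x, y, z in rad, a list of three. In form: [{"delta_pos": [x, y, z], "delta_rot": [rx, ry, rz]}, ...]. A call has 1 to 12 rows; each row shifts and turns the commanded pose from where the row before left it, along the tool's axes as they then stand; what a row does not reach is not made up. A row lasts 1/10 s, in which the tool goes at most 50 mm and 8.59 degrees, less where a joint would pass 70% of its speed; a pose out of reach is approached as far as the arm can. A call with a gripper value outside its range is refused whole. "jaw" is the opening, from 0 (shut) to 1 (fully open), set as the call begins (left out, the last holds). The fingers move at their own pace and stop on an object; "squeeze" is the grip in N (left out, the last holds). Time passes only in rows, so rows that do not move let the fingers close. It gives the time, the measured TCP pose, the force, the opening and the grip force at its end, in the units of the state.
- r.sense(): the state, without advancing time (a new reading comes with each control period).
- optics.snapshot(name): name is "scene" or "side" or "wrist"; returns (picture, depth): 400x640x3 uint8, red, green, blue; 400x640 float32, mm along the optical axis (not along the pixel's ray), 0 where there is no reading.
- optics.calibration(name): a dict with "fov_y" (degrees; the focal length in pixels is half the picture's height over the tangent of half this angle, whatever the lens; pixels are square), "cx", "cy" (the principal point, pixels), "R" (3x3) and "t" (3): a world point X has camera coordinates R X + t. Camera axes: x right, y down, z forward; pixel columns grow to the right and rows downward; lengths in mm; the calibration is good to about 2 mm. A picture is of the moment at which its call begins: read the wrist's pose just before it. calibration takes no time and is no camera call; for the wrist camera it gives the pose at the moment of the call.
- job.sign_off(): hands the job in; it is judged then, once.
The state is a dict: "time": time; "joint_positions": joint angles; "qvel": joint speeds; "effort": joint torques, N m; "tcp_pos": TCP position; "eef_rot": TCP orientation; "contact_force": force on the tool from outside, world axes, zero at the start; "ft_torque": the same for the moment, N m; "gripper_width": finger opening in mm; "gripper_force": force on a finger pad.
Only numpy, scipy, OpenCV 4.12 (cv2) and the standard library are available. Lean on these libraries where they do the work, as an engineer would, in place of code of your own. Each camera call takes 0.05 s, during which the arm holds its last target. There are 200 camera calls.

## Working session

There is one attempt and no reset: what is moved stays moved. The work goes in short steps, Python scripts to look and compute and a tool call to move; the robot and the scene stay as the last step left them, time stands still between calls to the robot, and variables do not carry over. Pictures are saved under pics/ and viewed, at most 10 in all, crops included, and the job is handed in when it is done.

Besides the shell and the picture viewer there is one more tool, called after "Emit:" in YAML: its name, and indented under it one key for each argument. drive_tool: Moves the arm, as the interface text tells. Its arguments: {"type":"object","properties":{"commands":{"type":"array","items":{"type":"object","properties":{"delta_pos":{"type":"array","items":{"type":"number"}},"delta_rot":{"type":"array","items":{"type":"number"}}}}},"jaw":{"type":"number"},"squeeze":{"type":"number"}},"required":["commands"]}

```bash
mkdir -p pics; python3 - <<'E'
from rig import r,optics,job
import cv2,numpy as np
s=r.sense();print({k:s[k] for k in("time","tcp_pos","eef_rot","contact_force","gripper_width")})
for n in("scene","side"):
    p,d=optics.snapshot(n);c=optics.calibration(n);np.savez(f"{n}.npz",p=p,d=d,**c)
    cv2.imwrite(f"pics/{n}.png",p[:,:,::-1]);print(n,c)
E
```

```text
{'time': 0.0, 'tcp_pos': array([211.910894  , 507.22492241, 238.66677869]), 'eef_rot': array([ 1.96612433e-01,  9.80481052e-01, -6.39494574e-04, -2.23178329e-04]), 'contact_force': array([-0.1584814 , -0.46195444,  0.83613211]), 'gripper_width': 85.18722240388774}
scene {'fov_y': 48.44102779406422, 'cx': 322.9630502448208, 'cy': 198.01763266141916, 'R': array([[-0.89609456,  0.44340874, -0.02008023],
       [ 0.32077248,  0.61566075, -0.71976861],
       [-0.30678909, -0.65142193, -0.69392358]]), 't': array([ 454.09456377, -182.71347981, 1026.14447026])}
side {'fov_y': 51.942212545820595, 'cx': 321.9294820004925, 'cy': 192.92908361996584, 'R': array([[ 0.98296236, -0.18243277,  0.02243376],
       [-0.08814645, -0.57496582, -0.81341534],
       [ 0.16129226,  0.79757921, -0.58125056]]), 't': array([-504.36453011,  187.57183877,  596.33636243])}
```

View pics/scene.png

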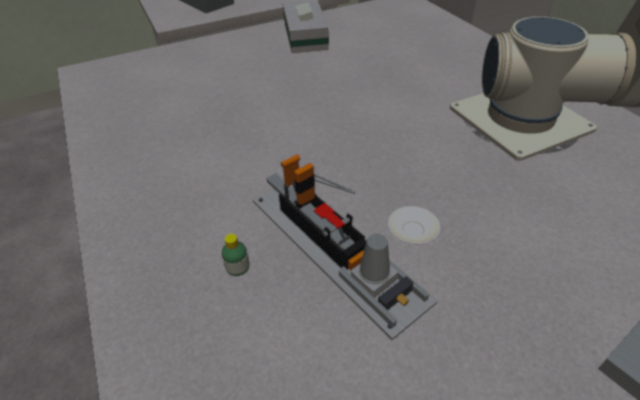

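View pics/side.png

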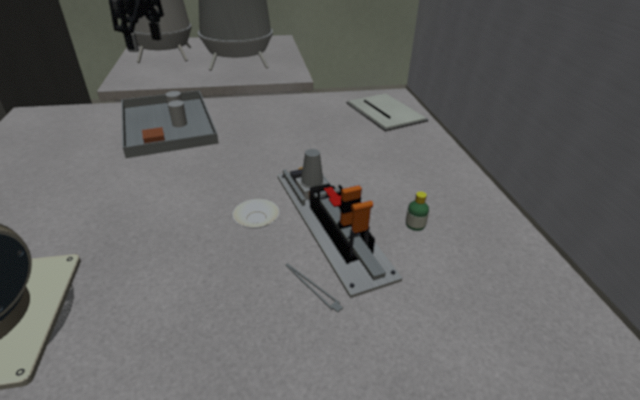

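The scene picture shows the fixture with trigger (290,160), handle (304,170), tab (330,215), mandrel (376,258), and plate corners near (254,196), (393,330) and (434,300). The side picture shows the trigger at (361,206), the tab at (333,196) and plate corners at (352,289) and (399,276).

```bash
cat > h.py <<'E'
import numpy as np,cv2
def K(c): f=200/np.tan(np.radians(float(c['fov_y'])/2)); return f,float(c['cx']),float(c['cy'])
def cloud(c,d):
    f,cx,cy=K(c); v,u=np.mgrid[:400,:640]
    P=np.stack([(u-cx)/f*d,(v-cy)/f*d,d],-1)-c['t']
    return P@c['R']
def ray(c,u,v,z):
    f,cx,cy=K(c); o=-c['R'].T@c['t']; w=c['R'].T@np.array([(u-cx)/f,(v-cy)/f,1]); return o+w*(z-o[2])/w[2]
def proj(c,X):
    f,cx,cy=K(c); q=c['R']@np.array(X)+c['t']; return np.array([f*q[0]/q[2]+cx,f*q[1]/q[2]+cy])
E
python3 - <<'E'
from h import *
np.set_printoptions(precision=1,suppress=True)
for n,px in(("scene",[(254,196),(393,330),(434,300)]),("side",[(352,289),(399,276)])):
    c=dict(np.load(n+".npz")); P=cloud(c,c['d']); hs=cv2.cvtColor(c['p'],cv2.COLOR_RGB2HSV)
    for p in px: print(n,p,ray(c,*p,10))
    H,S,V=hs[...,0],hs[...,1],hs[...,2]
    red=((H<4)|(H>176))&(S>180)&(V>80); org=(H>=5)&(H<16)&(S>170)&(V>80)
    box=(abs(P[...,0]-600)<300)
    m=red&(P[...,2]>55)&(P[...,2]<80); print("red",m.sum(),P[m].mean(0),P[m].min(0),P[m].max(0))
    m=org&(P[...,2]>115)&(P[...,2]<140)
    k,l=cv2.connectedComponents(m.astype(np.uint8))
    for i in range(1,k):
        q=P[l==i]
        if len(q)>8: print("org",len(q),q.mean(0),q.min(0),q.max(0))
E
```

```text
scene (254, 196) [637.6 -30.   10. ]
scene (393, 330) [555.8 325.8  10. ]
scene (434, 300) [473.7 311.6  10. ]
red 278 [560.  131.   70.3] [548.1 104.9  66.5] [575.6 161.1  72.5]
org 87 [582.5  36.2 122.5] [566.4  28.8 117.4] [598.7  41.6 127. ]
org 103 [577.5  74.3 126.1] [559.   64.5 116.4] [591.4  79.8 130.4]
side (352, 289) [554.4 -37.5  10. ]
side (399, 276) [637.5 -23.1  10. ]
red 159 [555.8 129.5  71.9] [544.3 103.3  68.7] [568.1 160.2  73.9]
org 91 [570.2  65.3 128.6] [555.4  60.1 124.2] [585.8  70.7 131.5]
org 115 [578.2  28.5 123.8] [563.1  22.9 117.3] [595.   33.6 127.6]
```

Emit:
drive_tool:
  commands:
    - {"delta_pos": [-41.3, -21.2, -4]}
    - {"delta_pos": [-41.3, -21.2, -4]}
    - {"delta_pos": [-41.3, -21.2, -4]}
    - {"delta_pos": [-41.3, -21.2, -4]}
    - {"delta_pos": [-41.3, -21.2, -4]}
    - {"delta_pos": [-41.3, -21.2, -4]}
    - {"delta_pos": [-41.3, -21.2, -4]}
    - {"delta_pos": [-41.3, -21.2, -4]}
    - {"delta_pos": [-41.3, -21.2, -4]}
    - {"delta_pos": [-41.3, -21.2, -4]}
    - {"delta_pos": [-41.3, -21.2, -4]}
    - {"delta_pos": [-41.3, -21.2, -4]}
  jaw: 0

```text
schema error: expected keys delta_pos, delta_rot
```

Emit:
drive_tool:
  commands:
    - {"delta_rot": [0, 0, 0.14]}
    - {"delta_rot": [0, 0, 0.14]}
    - {"delta_rot": [0, 0, 0.14]}
    - {"delta_rot": [0, 0, 0.14]}
    - {"delta_rot": [0, 0, 0.14]}
    - {"delta_rot": [0, 0, 0.14]}
    - {"delta_rot": [0, 0, 0.13]}
    - {"delta_pos": [0, 0, 0]}
    - {"delta_pos": [0, 0, 0]}

```text
schema error: expected keys delta_pos, delta_rot
```

```bash
python3 - <<'E'
from rig import r,optics,job
from h import *
s=r.sense();print({k:s[k] for k in("time","joint_positions","tcp_pos","eef_rot","contact_force","gripper_width")})
c=optics.calibration("wrist");p,d=optics.snapshot("wrist");np.savez("w1.npz",p=p,d=d,**c)
cv2.imwrite("pics/w1.png",p[:,:,::-1]);print(c)
for x in(-100,0,68,160,230):
  a=np.radians(101.5);print(x,proj(c,[577+x*np.cos(a),52+x*np.sin(a),60]))
E
```

```text
{'time': 0.1, 'joint_positions': array([ 1.02242346e+00,  2.59156667e-01,  2.08406811e-02,  1.33370448e+00,
       -7.44389279e-06,  1.41818836e+00]), 'tcp_pos': array([211.91637107, 507.2742808 , 238.71652367]), 'eef_rot': array([ 1.96593508e-01,  9.80484889e-01, -5.76136788e-04, -2.06663725e-04]), 'contact_force': array([-0.3368731 ,  1.10919361,  0.11923886]), 'gripper_width': 85.4871891514652}
{'fov_y': 62.27876861171713, 'cx': 328.0187027280305, 'cy': 199.3815730344964, 'R': array([[ 0.38596715,  0.92251094, -0.00171061],
       [ 0.87333355, -0.36479333,  0.32282244],
       [ 0.29718322, -0.12609279, -0.946458  ]]), 't': array([-550.81860767,  -42.94162481,  380.46213633])}
-100 [ 90.9820533 535.4112021]
0 [138.14654177 511.9682841 ]
68 [172.2870087  494.99890327]
160 [221.41830173 470.57839303]
230 [261.28004156 450.76527668]
```

View pics/w1.png

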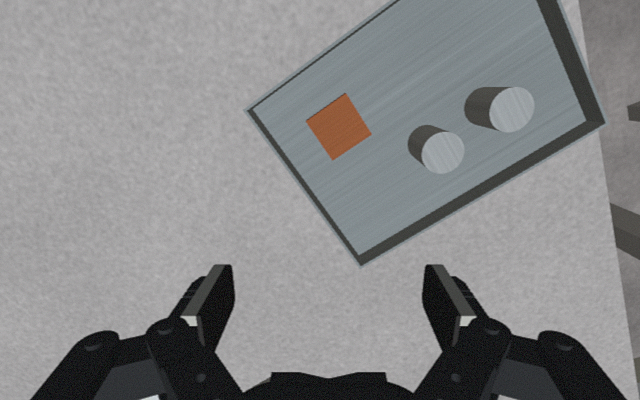

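The wrist picture shows only the tray, because the move rows were refused for lacking both keys. I'll resend them.

Emit:
drive_tool:
  commands:
    - {"delta_pos": [-45.5, -27.4, -4], "delta_rot": [0, 0, 0]}
    - {"delta_pos": [-45.5, -27.4, -4], "delta_rot": [0, 0, 0]}
    - {"delta_pos": [-45.5, -27.4, -4], "delta_rot": [0, 0, 0]}
    - {"delta_pos": [-45.5, -27.4, -4], "delta_rot": [0, 0, 0]}
    - {"delta_pos": [-45.5, -27.4, -4], "delta_rot": [0, 0, 0]}
    - {"delta_pos": [-45.5, -27.4, -4], "delta_rot": [0, 0, 0]}
    - {"delta_pos": [-45.5, -27.4, -4], "delta_rot": [0, 0, 0]}
    - {"delta_pos": [-45.5, -27.4, -4], "delta_rot": [0, 0, 0]}
    - {"delta_pos": [-45.5, -27.4, -4], "delta_rot": [0, 0, 0]}
    - {"delta_pos": [-45.5, -27.4, -4], "delta_rot": [0, 0, 0]}
    - {"delta_pos": [-45.5, -27.4, -4], "delta_rot": [0, 0, 0]}
    - {"delta_pos": [-45.5, -27.4, -4], "delta_rot": [0, 0, 0]}
  jaw: 0

```text
time: 1.35
tcp_pos: [566.8, 23.1, 284.3]
eef_rot: [0.197, 0.98, 0.0, -0.0]
contact_force: [1.3, 0.8, 0.0]
gripper_width: -0.1
gripper_force: 0.0
```

Emit:
drive_tool:
  commands:
    - {"delta_pos": [0, 0, 0], "delta_rot": [0, 0, 0.14]}
    - {"delta_pos": [0, 0, 0], "delta_rot": [0, 0, 0.14]}
    - {"delta_pos": [0, 0, 0], "delta_rot": [0, 0, 0.14]}
    - {"delta_pos": [0, 0, 0], "delta_rot": [0, 0, 0.14]}
    - {"delta_pos": [0, 0, 0], "delta_rot": [0, 0, 0.14]}
    - {"delta_pos": [0, 0, 0], "delta_rot": [0, 0, 0.14]}
    - {"delta_pos": [0, 0, 0], "delta_rot": [0, 0, 0.13]}
    - {"delta_pos": [0, 0, 0], "delta_rot": [0, 0, 0]}

```text
time: 2.15
tcp_pos: [565.9, 25.1, 284.1]
eef_rot: [0.632, 0.775, -0.0, -0.0]
contact_force: [-0.3, 0.2, 0.2]
gripper_width: -0.1
gripper_force: 0.0
```

```bash
python3 - <<'E'
from rig import r,optics,job
from h import *
s=r.sense();print({k:s[k] for k in("time","joint_positions","tcp_pos","eef_rot","contact_force","gripper_width")})
c=optics.calibration("wrist");p,d=optics.snapshot("wrist");np.savez("w1.npz",p=p,d=d,**c)
cv2.imwrite("pics/w2.png",p[:,:,::-1]);print(c)
for x in(-100,0,68,160,230):
  a=np.radians(101.5);print(x,proj(c,[577+x*np.cos(a),52+x*np.sin(a),60]))
E
```

```text
{'time': 2.15, 'joint_positions': array([-1.03816421e-01,  2.79779479e-01,  1.63746225e-01,  1.45536461e+00,
       -1.40815968e-05,  1.26386004e+00]), 'tcp_pos': array([565.89459191,  25.08735864, 284.05724524]), 'eef_rot': array([ 6.31772859e-01,  7.75153510e-01, -1.70724108e-04, -2.47720898e-04]), 'contact_force': array([-0.31314074,  0.20900783,  0.16455804]), 'gripper_width': -0.08268729564710134}
{'fov_y': 62.27876861171713, 'cx': 328.0187027280305, 'cy': 199.3815730344964, 'R': array([[ 0.9795371 ,  0.20126081, -0.00107248],
       [ 0.19078776, -0.92684161,  0.3233646 ],
       [ 0.06408661, -0.31695224, -0.94627384]]), 't': array([-560.98491625, -140.70157743,  394.66175115])}
-100 [340.23239098 229.21792124]
0 [341.51289437 144.5050498 ]
68 [342.52425656  77.5974614 ]
160 [344.12343974 -28.19796196]
230 [ 345.56464326 -123.54209671]
```

View pics/w2.png

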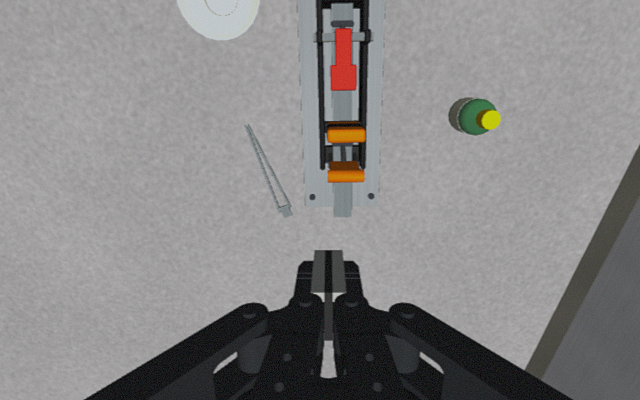

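The wrist view shows the fixture well aligned with the image columns. The trigger roll is at (346,174), the handle top at (346.5,134) and the tab's wide end at (343.5,77). The tweezers and bottle are well clear.

```bash
python3 - <<'E'
from h import *
np.set_printoptions(precision=1,suppress=True)
c=dict(np.load("w1.npz"));P=cloud(c,c['d'])
for n,u,v,z in(("roll",346,174,126),("handle",346.5,135,130),("tab",343.5,77,71),("barend",343,214,40),("pl",304,206,10),("pr",380,206,10),("pl2",300,10,10),("pr2",383.5,10,10)):
    print(n,ray(c,u,v,z),P[int(v),int(u)])
E
```

```text
roll [582.   36.9 126. ] [582.1  36.6 125. ]
handle [574.4  71.7 130. ] [573.8  71.9 131.7]
tab [563.9 119.   71. ] [563.4 119.   70.1]
barend [598.5 -34.   40. ] [598.6 -34.5  38.8]
pl [549.7 -44.5  10. ] [549.6 -48.6  -0.9]
pr [647.4 -24.4  10. ] [649.5 -27.4   0.9]
pl2 [504.9 178.4  10. ] [504.9 178.4  10.4]
pr2 [594.  196.7  10. ] [593.5 196.6  10.3]
```

Emit:
drive_tool:
  commands:
    - {"delta_pos": [-17.5, 9.4, 15], "delta_rot": [0, 0, -0.014]}
    - {"delta_pos": [-17.5, 9.4, 31], "delta_rot": [0, 0, 0]}
    - {"delta_pos": [0, 0, 40], "delta_rot": [0, 0, 0]}
    - {"delta_pos": [0, 0, 40], "delta_rot": [0, 0, 0]}
    - {"delta_pos": [0, 0, 40], "delta_rot": [0, 0, 0]}
    - {"delta_pos": [0, 0, 0], "delta_rot": [0, 0, 0]}
    - {"delta_pos": [0, 0, 0], "delta_rot": [0, 0, 0]}

```text
time: 2.9
tcp_pos: [591.8, -5.2, 119.0]
eef_rot: [0.625, 0.781, -0.0, -0.0]
contact_force: [0.1, -0.3, 0.7]
gripper_width: 0.0
gripper_force: 0.0
```

```bash
cat > st.py <<'E'
from rig import r,optics,job
import numpy as np
np.set_printoptions(precision=2,suppress=True)
s=r.sense();a=np.radians(102.4);ex=np.array([np.cos(a),np.sin(a),0]);ey=np.array([-np.sin(a),np.cos(a),0]);o=np.array([578.3,53.3,0])
q=s['tcp_pos']-o;print("t",s['time'],"fix",q@ex,q@ey,q[2],"F",s['contact_force']@ex,s['contact_force']@ey,s['contact_force'][2])
E
python3 st.py
```

```text
t 2.9 fix -60.02141922914576 -0.5872594702235077 118.95851127860712 F -0.3694013055858387 -0.0655246586644378 0.713508251509642
```

Emit:
drive_tool:
  commands:
    - {"delta_pos": [10, 0, 0], "delta_rot": [0, 0, 0]}
    - {"delta_pos": [10, 0, 0], "delta_rot": [0, 0, 0]}
    - {"delta_pos": [3, 0, 0], "delta_rot": [0, 0, 0]}
    - {"delta_pos": [3, 0, 0], "delta_rot": [0, 0, 0]}
    - {"delta_pos": [0, 0, 0], "delta_rot": [0, 0, 0]}

```text
time: 3.4
tcp_pos: [586.7, 20.1, 119.4]
eef_rot: [0.625, 0.78, 0.0, 0.001]
contact_force: [0.9, -4.2, 4.4]
gripper_width: -0.0
gripper_force: 2.2
```

```bash
python3 st.py
```

```text
t 3.4 fix -34.18539841167116 -1.0825412548922388 119.37936981931483 F -4.312663229382498 0.009188188966613109 4.376303205005609
```

Emit:
drive_tool:
  commands:
    - {"delta_pos": [2, 0, 0], "delta_rot": [0, 0, 0]}
    - {"delta_pos": [2, 0, 0], "delta_rot": [0, 0, 0]}
    - {"delta_pos": [0, 0, 0], "delta_rot": [0, 0, 0]}

```text
time: 3.7
tcp_pos: [585.9, 23.3, 119.0]
eef_rot: [0.626, 0.78, -0.0, 0.001]
contact_force: [0.5, -5.9, 5.2]
gripper_width: -0.2
gripper_force: 3.1
```

```bash
python3 st.py
```

```text
t 3.7 fix -30.966650034700546 -0.9773727988869068 119.020858586851 F -5.865954813751577 0.7454143350048617 5.226386389574175
```

Emit:
drive_tool:
  commands:
    - {"delta_pos": [-8, 0, 0], "delta_rot": [0, 0, 0]}
    - {"delta_pos": [-10, 0, 0], "delta_rot": [0, 0, 0]}
    - {"delta_pos": [0, 0, 8], "delta_rot": [0, 0, 0]}
    - {"delta_pos": [0, 0, 0], "delta_rot": [0, 0, 0]}
    - {"delta_pos": [7, 0, 0], "delta_rot": [0, 0, 0]}
    - {"delta_pos": [3, 0, 0], "delta_rot": [0, 0, 0]}
    - {"delta_pos": [3, 0, 0], "delta_rot": [0, 0, 0]}
    - {"delta_pos": [3, 0, 0], "delta_rot": [0, 0, 0]}
    - {"delta_pos": [0, 0, 0], "delta_rot": [0, 0, 0]}

```text
time: 4.6
tcp_pos: [585.5, 22.0, 110.4]
eef_rot: [0.626, 0.78, -0.001, 0.001]
contact_force: [0.3, -5.2, -0.9]
gripper_width: 0.2
gripper_force: 2.8
```

```bash
python3 st.py; python3 - <<'E'
from rig import optics
import cv2
p,d=optics.snapshot("side");cv2.imwrite("pics/s2.png",cv2.resize(p[130:300,270:430,::-1],None,fx=3.5,fy=3.5,interpolation=2))
E
```

```text
t 4.6 fix -32.158355673046074 -0.32335538970791955 110.4144045476012 F -5.1513582961356414 0.8577373150931602 -0.8997281372715324
```

View pics/s2.png

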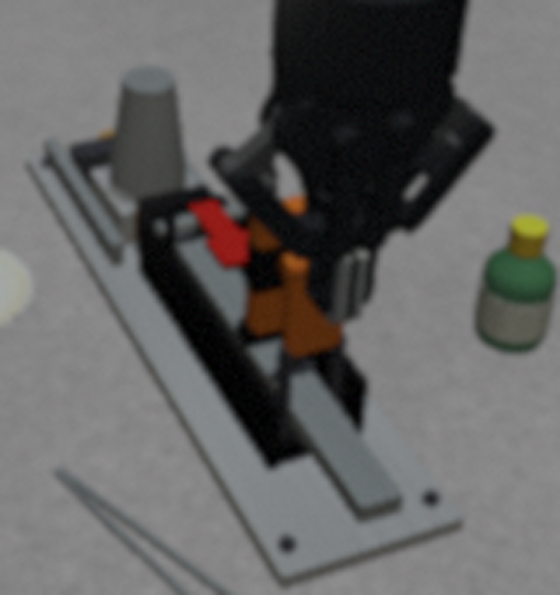

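The side crop shows the shut fingers pressing cleanly behind the trigger roll near (320,285). I'll carry on with the squeeze.

Emit:
drive_tool:
  commands:
    - {"delta_pos": [2.5, 0, 0], "delta_rot": [0, 0, 0]}
    - {"delta_pos": [2.5, 0, 0], "delta_rot": [0, 0, 0]}
    - {"delta_pos": [0, 0, 0], "delta_rot": [0, 0, 0]}

```text
time: 4.95
tcp_pos: [584.5, 26.4, 110.4]
eef_rot: [0.626, 0.78, -0.001, 0.001]
contact_force: [0.2, -7.5, -2.6]
gripper_width: -0.1
gripper_force: 3.5
```

Emit:
drive_tool:
  commands:
    - {"delta_pos": [2.5, 0, 0], "delta_rot": [0, 0, 0]}
    - {"delta_pos": [2, 0, 0], "delta_rot": [0, 0, 0]}
    - {"delta_pos": [0, 0, 0], "delta_rot": [0, 0, 0]}

```text
time: 5.25
tcp_pos: [583.7, 30.2, 110.3]
eef_rot: [0.626, 0.78, -0.001, 0.001]
contact_force: [0.8, -9.9, -4.3]
gripper_width: -0.0
gripper_force: 4.9
```

```bash
python3 st.py; cat > look.py <<'E'
import sys
from rig import r,optics
from h import *
np.set_printoptions(precision=1,suppress=True)
a=np.radians(102.4);ex=np.array([np.cos(a),np.sin(a),0]);ey=np.array([-np.sin(a),np.cos(a),0]);o=np.array([578.3,53.3,0])
M=np.stack([ex,ey,[0,0,1]])
for n in("scene","side"):
    c=optics.calibration(n);p,d=optics.snapshot(n);Q=(cloud(c,d)-o)@M.T
    if len(sys.argv)>1: cv2.imwrite(f"pics/{n}_{sys.argv[1]}.png",cv2.resize(p[140:340,240:460,::-1],None,fx=3.5,fy=2.9,interpolation=2))
    m=(Q[...,2]>88)&(Q[...,2]<100)&(abs(Q[...,1])<30)&(Q[...,0]>140)&(Q[...,0]<260)&(d>0)
    print(n,"conetop",m.sum(),np.median(Q[m],0))
    H=cv2.cvtColor(p,cv2.COLOR_RGB2HSV)
    m=(H[...,0]>=5)&(H[...,0]<16)&(H[...,1]>150)&(H[...,2]>60)&(Q[...,0]>140)&(Q[...,0]<200)&(abs(Q[...,1])<30)
    if m.sum(): print(" pad",m.sum(),np.median(Q[m],0))
    m=(H[...,0]>=5)&(H[...,0]<16)&(H[...,1]>150)&(H[...,2]>60)&(Q[...,0]<60)&(Q[...,0]>-60)&(Q[...,2]>112)&(Q[...,0]<5)
    if m.sum(): print(" roll",m.sum(),np.median(Q[m],0))
E
python3 look.py
```

```text
t 5.25 fix -23.71891371481773 -0.2884502329574232 110.26715305742147 F -9.848975310563079 1.3625330947831906 -4.325378839659574
scene conetop 151 [200.7 -11.6  93.9]
 pad 37 [161.2 -11.4  37.6]
 roll 132 [ -3.4  -1.7 121. ]
side conetop 99 [178.1   8.7  93.8]
 roll 66 [-12.1  16.8 122.2]
```

Emit:
drive_tool:
  commands:
    - {"delta_pos": [1.5, 0, 0], "delta_rot": [0, 0, 0]}
    - {"delta_pos": [1, 0, 0], "delta_rot": [0, 0, 0]}
    - {"delta_pos": [0, 0, 0], "delta_rot": [0, 0, 0]}

```text
time: 5.65
tcp_pos: [583.2, 32.2, 110.1]
eef_rot: [0.626, 0.78, -0.002, 0.001]
contact_force: [1.0, -11.4, -3.8]
gripper_width: 0.1
gripper_force: 5.8
```

```bash
python3 st.py; python3 look.py 1
```

```text
t 5.65 fix -21.656239561916383 -0.2623781217200998 110.11937779523025 F -11.345868202914271 1.4406554719016378 -3.7774035144227813
scene conetop 153 [203.2 -11.6  94.2]
 pad 37 [164.  -12.4  37.8]
 roll 125 [ -1.5  -2.7 121.3]
side conetop 99 [179.6   9.6  93.8]
 roll 64 [ -9.8  16.5 122.7]
```

View pics/scene_1.png

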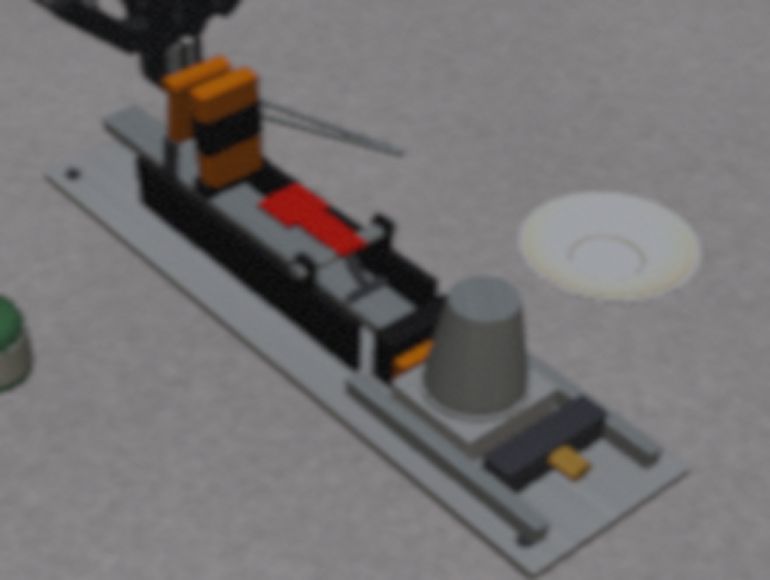

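The crop shows the trigger close to the handle, with the mandrel pushed part of the way and a gap still to the stop near (500,440). Now release and squeeze again.

Emit:
drive_tool:
  commands:
    - {"delta_pos": [-8, 0, 0], "delta_rot": [0, 0, 0]}
    - {"delta_pos": [-8, 0, 0], "delta_rot": [0, 0, 0]}
    - {"delta_pos": [-6, 0, 0], "delta_rot": [0, 0, 0]}
    - {"delta_pos": [0, 0, 0], "delta_rot": [0, 0, 0]}
    - {"delta_pos": [0, 0, 0], "delta_rot": [0, 0, 0]}
    - {"delta_pos": [0, 0, 0], "delta_rot": [0, 0, 0]}

```text
time: 6.35
tcp_pos: [587.8, 12.7, 110.4]
eef_rot: [0.625, 0.78, 0.0, -0.0]
contact_force: [-0.8, -0.8, -0.4]
gripper_width: 0.1
gripper_force: 0.0
```

```bash
python3 st.py; python3 look.py; python3 - <<'E'
from rig import optics
from h import *
# gap base-front to stop along +x in scene view: edges read from crop (px -> full)
c=optics.calibration("scene")
a=np.radians(102.4);ex=np.array([np.cos(a),np.sin(a),0]);o=np.array([578.3,53.3,0])
for nm,(u,v),z in(("basefront_L",(472,440),34),("basefront_R",(555,395),34),("stopnearL",(487,462),36),("stopnearR",(578,402),36)):
    X=ray(c,240+u/3.5,140+v/2.9,z);print(nm,(X-o)@ex)
E
```

```text
t 6.35 fix -41.65353410701051 -0.521493527156407 110.42462229146292 F -0.6069762341481619 0.9434459656098393 -0.41944793904360794
scene conetop 149 [203.4 -10.9  93.8]
 pad 36 [163.4 -12.9  36.8]
 roll 134 [-17.1  -0.9 121.3]
side conetop 93 [179.3   9.3  93.9]
 roll 76 [-25.7  17.4 123.7]
basefront_L 218.26367375675937
basefront_R 220.8653785518218
stopnearL 232.54334978773036
stopnearR 231.14170308902166
```

Emit:
drive_tool:
  commands:
    - {"delta_pos": [5, 0, 0], "delta_rot": [0, 0, 0]}
    - {"delta_pos": [4, 0, 0], "delta_rot": [0, 0, 0]}
    - {"delta_pos": [3, 0, 0], "delta_rot": [0, 0, 0]}
    - {"delta_pos": [2, 0, 0], "delta_rot": [0, 0, 0]}
    - {"delta_pos": [0, 0, 0], "delta_rot": [0, 0, 0]}

```text
time: 6.95
tcp_pos: [585.1, 25.2, 110.6]
eef_rot: [0.626, 0.78, -0.001, 0.001]
contact_force: [2.6, -8.5, 0.2]
gripper_width: 0.0
gripper_force: 4.2
```

```bash
python3 st.py; python3 look.py
```

```text
t 6.95 fix -28.860074352419133 -0.5899804357818459 110.60096577712721 F -8.833776659489827 -0.6880031678635556 0.17977637447312383
scene conetop 147 [205.6 -11.9  93.6]
 pad 35 [166.  -12.2  37.6]
 roll 127 [ -9.   -1.5 121.3]
side conetop 96 [182.1   9.8  93.6]
 roll 69 [-17.4  16.7 124.2]
```

Emit:
drive_tool:
  commands:
    - {"delta_pos": [2, 0, 0], "delta_rot": [0, 0, 0]}
    - {"delta_pos": [2, 0, 0], "delta_rot": [0, 0, 0]}
    - {"delta_pos": [0, 0, 0], "delta_rot": [0, 0, 0]}

```text
time: 7.35
tcp_pos: [584.2, 28.9, 110.5]
eef_rot: [0.626, 0.78, -0.001, 0.001]
contact_force: [2.0, -9.4, 0.4]
gripper_width: 0.1
gripper_force: 4.7
```

Emit:
drive_tool:
  commands:
    - {"delta_pos": [2, 0, 0], "delta_rot": [0, 0, 0]}
    - {"delta_pos": [1, 0, 0], "delta_rot": [0, 0, 0]}
    - {"delta_pos": [0, 0, 0], "delta_rot": [0, 0, 0]}

```text
time: 7.65
tcp_pos: [583.6, 31.5, 110.4]
eef_rot: [0.626, 0.78, -0.001, 0.001]
contact_force: [2.4, -11.1, -2.1]
gripper_width: -0.2
gripper_force: 5.3
```

```bash
python3 st.py; python3 look.py
```

```text
t 7.65 fix -22.451001800223214 -0.539769162026702 110.35777836377854 F -11.38574196138971 0.07797967063806643 -2.13176464715236
scene conetop 160 [210.5 -10.8  93.6]
 pad 37 [170.8 -12.2  37.2]
 roll 125 [ -2.4  -1.6 121.5]
side conetop 96 [187.6   9.9  93.7]
 roll 66 [-10.6  15.9 122.6]
```

Emit:
drive_tool:
  commands:
    - {"delta_pos": [1, 0, 0], "delta_rot": [0, 0, 0]}
    - {"delta_pos": [0, 0, 0], "delta_rot": [0, 0, 0]}
    - {"delta_pos": [-8, 0, 0], "delta_rot": [0, 0, 0]}
    - {"delta_pos": [-8, 0, 0], "delta_rot": [0, 0, 0]}
    - {"delta_pos": [-6, 0, 0], "delta_rot": [0, 0, 0]}
    - {"delta_pos": [0, 0, 0], "delta_rot": [0, 0, 0]}
    - {"delta_pos": [0, 0, 0], "delta_rot": [0, 0, 0]}
    - {"delta_pos": [0, 0, 0], "delta_rot": [0, 0, 0]}

```text
time: 8.55
tcp_pos: [587.7, 12.7, 110.3]
eef_rot: [0.626, 0.78, 0.0, -0.0]
contact_force: [0.7, 0.2, -0.6]
gripper_width: 0.1
gripper_force: 0.0
```

```bash
python3 st.py; python3 look.py
```

```text
t 8.55 fix -41.631852841229524 -0.42716217586157157 110.29471491711445 F 0.05948221227142736 -0.698967041872471 -0.6323071128159867
scene conetop 152 [211.7 -11.5  94.2]
 pad 41 [171.8 -10.2  37.3]
 roll 132 [-17.   -1.6 121.1]
side conetop 92 [187.5   8.8  93.7]
 roll 72 [-25.6  16.7 123.5]
```

Emit:
drive_tool:
  commands:
    - {"delta_pos": [5, 0, 0], "delta_rot": [0, 0, 0]}
    - {"delta_pos": [4, 0, 0], "delta_rot": [0, 0, 0]}
    - {"delta_pos": [3, 0, 0], "delta_rot": [0, 0, 0]}
    - {"delta_pos": [1, 0, 0], "delta_rot": [0, 0, 0]}
    - {"delta_pos": [0, 0, 0], "delta_rot": [0, 0, 0]}

```text
time: 9.15
tcp_pos: [585.3, 24.1, 110.6]
eef_rot: [0.626, 0.78, -0.001, 0.001]
contact_force: [1.3, -8.6, 1.5]
gripper_width: -0.3
gripper_force: 4.3
```

```bash
python3 st.py; python3 look.py
```

```text
t 9.15 fix -29.969100675052577 -0.5547253929326557 110.61128306042345 F -8.67149508827174 0.625216253590033 1.4890430982957428
scene conetop 152 [211.9 -11.6  93.7]
 pad 41 [173.3 -13.3  37.1]
 roll 136 [ -9.8  -1.8 121.6]
side conetop 91 [189.2   9.   94. ]
 roll 71 [-18.7  16.9 123.9]
```

Emit:
drive_tool:
  commands:
    - {"delta_pos": [1, 0, 0], "delta_rot": [0, 0, 0]}
    - {"delta_pos": [1, 0, 0], "delta_rot": [0, 0, 0]}
    - {"delta_pos": [0, 0, 0], "delta_rot": [0, 0, 0]}

```text
time: 9.55
tcp_pos: [585.0, 25.6, 110.6]
eef_rot: [0.626, 0.78, -0.001, 0.002]
contact_force: [1.0, -10.7, 0.6]
gripper_width: 0.2
gripper_force: 5.4
```

```bash
python3 st.py; python3 look.py
```

```text
t 9.55 fix -28.512007073275456 -0.5579980859640896 110.6433787388419 F -10.62253134322114 1.3313300222319429 0.5625628209700377
scene conetop 156 [212.4 -11.8  93.7]
 pad 33 [174.5 -14.7  37.3]
 roll 132 [ -8.8  -1.4 121.8]
side conetop 95 [189.2   9.5  94. ]
 roll 70 [-16.6  16.4 123.9]
```

Emit:
drive_tool:
  commands:
    - {"delta_pos": [1, 0, 0], "delta_rot": [0, 0, 0]}
    - {"delta_pos": [1, 0, 0], "delta_rot": [0, 0, 0]}
    - {"delta_pos": [0, 0, 0], "delta_rot": [0, 0, 0]}

```text
time: 9.95
tcp_pos: [584.7, 27.0, 110.6]
eef_rot: [0.626, 0.78, -0.001, 0.002]
contact_force: [1.4, -13.0, -0.2]
gripper_width: 0.3
gripper_force: 6.8
```

```bash
python3 st.py; python3 look.py 3
```

```text
t 9.95 fix -27.037238327322537 -0.5660171298763759 110.64621751623302 F -12.99243942567562 1.3811276008922513 -0.16841489470789034
scene conetop 156 [212.3 -11.4  94. ]
 pad 38 [173.5 -13.   37.3]
 roll 127 [ -7.3  -2.2 121.6]
side conetop 88 [189.1   8.6  94.3]
 roll 71 [-15.   16.2 123.9]
```

View pics/scene_3.png

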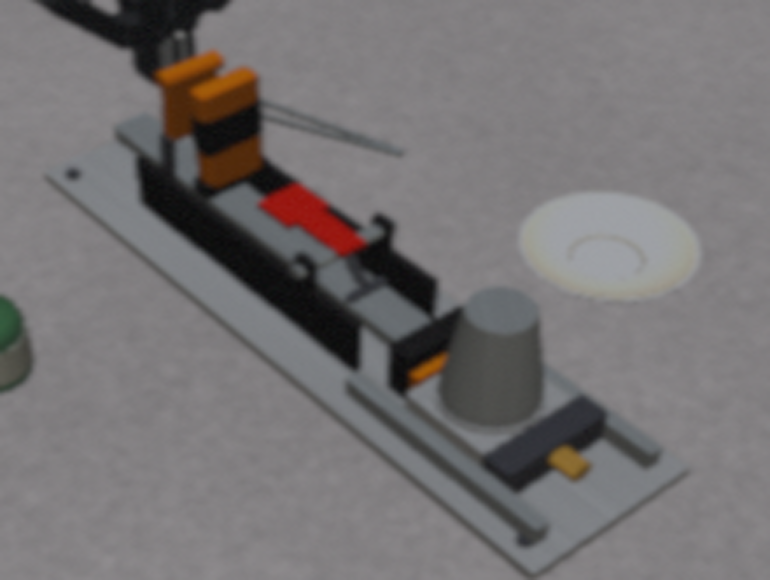

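The crop shows the mandrel's base against the dark stop near (495,450), and the force is climbing steeply. I'll continue to about 18 N.

Emit:
drive_tool:
  commands:
    - {"delta_pos": [1, 0, 0], "delta_rot": [0, 0, 0]}
    - {"delta_pos": [1, 0, 0], "delta_rot": [0, 0, 0]}
    - {"delta_pos": [0, 0, 0], "delta_rot": [0, 0, 0]}

```text
time: 10.35
tcp_pos: [584.3, 28.4, 110.6]
eef_rot: [0.626, 0.78, -0.002, 0.002]
contact_force: [2.3, -15.9, 0.1]
gripper_width: 0.1
gripper_force: 8.3
```

Emit:
drive_tool:
  commands:
    - {"delta_pos": [0.8, 0, 0], "delta_rot": [0, 0, 0]}
    - {"delta_pos": [0.5, 0, 0], "delta_rot": [0, 0, 0]}
    - {"delta_pos": [0, 0, 0], "delta_rot": [0, 0, 0]}

```text
time: 10.65
tcp_pos: [584.1, 29.2, 110.6]
eef_rot: [0.626, 0.779, -0.002, 0.003]
contact_force: [2.8, -18.7, -0.1]
gripper_width: 0.1
gripper_force: 9.2
```

```bash
python3 st.py;python3 look.py
```

```text
t 10.65 fix -24.759751193246174 -0.544386417567968 110.63894243354305 F -18.889262098562927 1.2811877389484283 -0.08906532971609582
scene conetop 154 [212.1 -11.2  93.9]
 pad 29 [174.5 -11.4  37.4]
 roll 124 [ -4.8  -1.4 121.3]
side conetop 90 [189.2   9.4  93.7]
 roll 64 [-12.7  16.4 122.9]
```

Emit:
drive_tool:
  commands:
    - {"delta_pos": [-4, 0, 0], "delta_rot": [0, 0, 0]}
    - {"delta_pos": [-6, 0, 0], "delta_rot": [0, 0, 0]}
    - {"delta_pos": [-6, 0, 0], "delta_rot": [0, 0, 0]}
    - {"delta_pos": [-6, 0, 0], "delta_rot": [0, 0, 0]}
    - {"delta_pos": [0, 0, 0], "delta_rot": [0, 0, 0]}
    - {"delta_pos": [0, 0, 0], "delta_rot": [0, 0, 0]}
    - {"delta_pos": [0, 0, -30], "delta_rot": [0, 0, 0]}
    - {"delta_pos": [0, 0, -30], "delta_rot": [0, 0, 0]}
    - {"delta_pos": [0, 0, 0], "delta_rot": [0, 0, 0]}

```text
time: 11.65
tcp_pos: [589.7, 11.0, 174.3]
eef_rot: [0.625, 0.78, 0.002, 0.002]
contact_force: [1.1, -0.8, -0.0]
gripper_width: -0.2
gripper_force: 0.0
```

```bash
python3 st.py;python3 look.py 4
```

```text
t 11.65 fix -43.746998010308296 -2.065408271796434 174.26230857137227 F -1.0446585466090268 -0.8541141425721535 -0.0054214367511834505
scene conetop 149 [212.9 -11.7  93.8]
 pad 30 [174.2 -14.6  37.1]
 roll 124 [-16.7  -1.6 121.9]
side conetop 91 [189.6   9.7  94.6]
 roll 165 [-24.7   6.6 122.6]
```

View pics/scene_4.png

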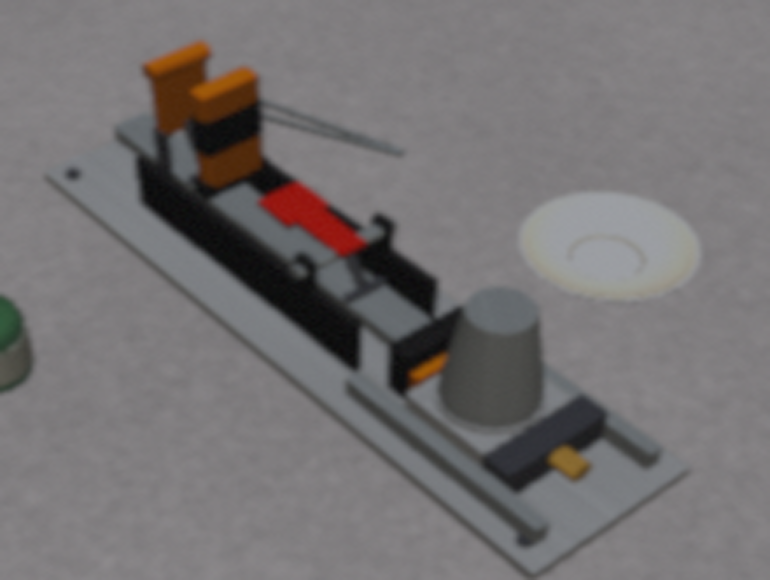

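The crop shows the trigger back at rest and the mandrel still clamped against the stop. Moving over the tab.

Emit:
drive_tool:
  commands:
    - {"delta_pos": [22, -0.4, 0], "delta_rot": [0, 0, 0]}
    - {"delta_pos": [22, -0.4, 0], "delta_rot": [0, 0, 0]}
    - {"delta_pos": [22, -0.4, 0], "delta_rot": [0, 0, 0]}
    - {"delta_pos": [22, -0.4, 0], "delta_rot": [0, 0, 0]}
    - {"delta_pos": [23.5, -0.4, 0], "delta_rot": [0, 0, 0]}
    - {"delta_pos": [0, 0, 30], "delta_rot": [0, 0, 0]}
    - {"delta_pos": [0, 0, 30], "delta_rot": [0, 0, 0]}
    - {"delta_pos": [0, 0, 20], "delta_rot": [0, 0, 0]}
    - {"delta_pos": [0, 0, 0], "delta_rot": [0, 0, 0]}
    - {"delta_pos": [0, 0, 0], "delta_rot": [0, 0, 0]}

```text
time: 12.75
tcp_pos: [561.6, 119.2, 90.0]
eef_rot: [0.626, 0.78, -0.0, -0.001]
contact_force: [0.3, 0.1, 0.2]
gripper_width: -0.2
gripper_force: 0.0
```

```bash
python3 st.py;python3 look.py 5
```

```text
t 12.75 fix 67.97203398438619 2.1504596696312603 89.98803656812392 F 0.09077109727363591 -0.28010682430902306 0.20249070616325146
scene conetop 155 [212.  -11.9  93.8]
 pad 33 [173.3 -13.3  37.6]
 roll 109 [-17.   -3.1 122. ]
side conetop 11 [199.7  18.9  91.5]
 roll 169 [-24.7   6.2 122.6]
```

View pics/scene_5.png

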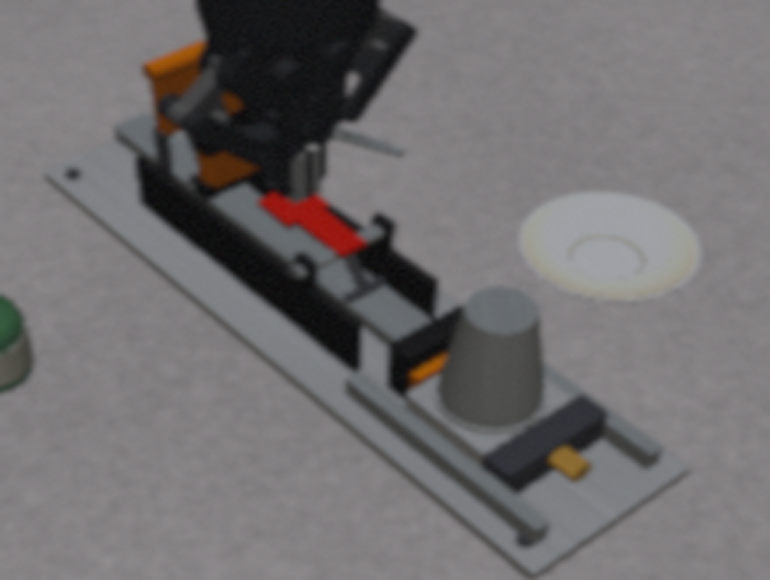

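The crop shows the fingertips right above the tab's wide end near (305,195). The clamp has now held for over a second, so I press.

Emit:
drive_tool:
  commands:
    - {"delta_pos": [0, 2, 6], "delta_rot": [0, 0, 0]}
    - {"delta_pos": [0, 0, 4], "delta_rot": [0, 0, 0]}
    - {"delta_pos": [0, 0, 1.5], "delta_rot": [0, 0, 0]}
    - {"delta_pos": [0, 0, 1.5], "delta_rot": [0, 0, 0]}
    - {"delta_pos": [0, 0, 0], "delta_rot": [0, 0, 0]}

```text
time: 13.35
tcp_pos: [564.3, 119.3, 77.6]
eef_rot: [0.626, 0.78, 0.0, 0.0]
contact_force: [1.6, -2.6, 4.3]
gripper_width: 0.3
gripper_force: 1.6
```

Emit:
drive_tool:
  commands:
    - {"delta_pos": [0, 0, 1.5], "delta_rot": [0, 0, 0]}
    - {"delta_pos": [0, 0, 1.5], "delta_rot": [0, 0, 0]}
    - {"delta_pos": [0, 0, 0], "delta_rot": [0, 0, 0]}

```text
time: 13.65
tcp_pos: [564.3, 119.2, 74.4]
eef_rot: [0.626, 0.78, 0.0, 0.0]
contact_force: [2.8, -3.8, 3.6]
gripper_width: 0.2
gripper_force: 2.5
```

```bash
python3 st.py;python3 look.py
```

```text
t 13.65 fix 67.42416834123517 -0.45316089275385707 74.41799821608949 F -4.27301203266515 -1.9244864808438948 3.6225738295092422
scene conetop 163 [212.8 -11.5  93.7]
 pad 173 [157.4  -2.6  31.8]
 roll 109 [-16.6  -3.  121.7]
side conetop 63 [190.2  13.   95.5]
 roll 169 [-24.8   6.4 122.7]
```

Emit:
drive_tool:
  commands:
    - {"delta_pos": [0, 0, 1.5], "delta_rot": [0, 0, 0]}
    - {"delta_pos": [0, 0, 0], "delta_rot": [0, 0, 0]}
    - {"delta_pos": [0, 0, 0], "delta_rot": [0, 0, 0]}
    - {"delta_pos": [0, 0, -8], "delta_rot": [0, 0, 0]}
    - {"delta_pos": [0, 0, -25], "delta_rot": [0, 0, 0]}
    - {"delta_pos": [0, 0, -40], "delta_rot": [0, 0, 0]}
    - {"delta_pos": [0, 0, -40], "delta_rot": [0, 0, 0]}
    - {"delta_pos": [0, 0, 0], "delta_rot": [0, 0, 0]}
    - {"delta_pos": [0, 0, 0], "delta_rot": [0, 0, 0]}

```text
time: 14.65
tcp_pos: [563.7, 120.1, 186.4]
eef_rot: [0.625, 0.78, 0.001, -0.0]
contact_force: [0.3, -0.1, -1.2]
gripper_width: 0.1
gripper_force: 0.0
```

```bash
python3 st.py;python3 look.py 6
```

```text
t 14.65 fix 68.36620799601046 -0.07239186069702086 186.35480694616214 F -0.19580199463684134 -0.2558169719645122 -1.2389833386647444
scene conetop 152 [213.1 -11.1  93.6]
 pad 170 [157.5  -2.3  32.3]
 roll 125 [-16.5  -1.4 122. ]
side conetop 94 [188.9   8.8  94. ]
 roll 167 [-24.7   6.  123.3]
```

View pics/scene_6.png

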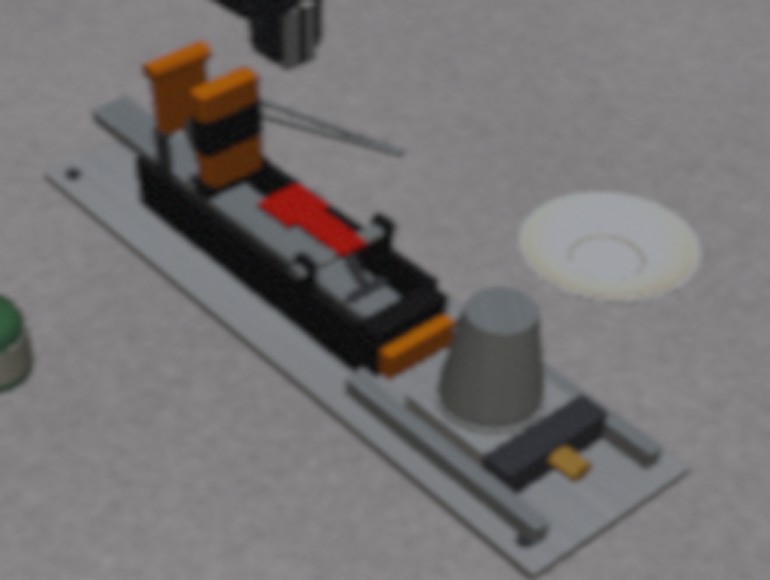

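The crop shows the jaw fully back (pad at (415,345)), the mandrel upright against its stop, the tab up again and the robot clear.

```bash
python3 -c "
from rig import job
print(job.sign_off())"
```

```text
the job is handed in; nothing more can be done
None
```

The job is handed in: three squeezes after a short trial push brought the mandrel against its stop (19 N at the trigger; jaw force not measured directly), the clamp held by itself for over 1 s, and the red tab sent the jaw right back, leaving the mandrel upright at the stop.

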